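Raise the hood sash to the pointer and set its brake

ROBOT

A 7-joint arm with a two-finger parallel gripper is mounted at the origin on a cart in front of the work surface, level with it; the furniture and walls round the work are solid. World frame = base frame: x ahead of the robot, y to its left, z up, the work surface at z = 0. Lengths are in mm, angles in rad, forces in N, time in s.
With the tool pointing down it reaches from about 425 to 875 mm from the base axis. Payload 4.7 kg.
Tool frame: the origin (TCP) lies on the centre line of the jaws, within the pads' length; the fingertips stand ctrl.finger_overhang ahead of it and the grasp point (between the pads) lies 2 mm behind it (ctrl.finger_overhang is the distance from the TCP to the fingertips, in mm); z points along the fingers, y is the direction in which the jaws open and shut (so a half turn about z gives the same grasp; the last joint's range is limited). The gripper opens to 85 mm and grips with 20 to 120 N. Pads are 22 mm wide; open, the fingers measure 114 mm over their backs; the gripper's body (76 mm by 85 mm) begins 54 mm behind the grasp point. The pads swing forward as they close: fully open they stand 13 mm farther back than shut.
Start: joints at [1.312, 0.321, -0.07, 1.45, 0.023, 1.371, -0.057], TCP at [175.108, -625.987, 248.349] pointing down, gripper open.
Joint ranges: [-2.86, 2.86], [-0.3, 2.09], [-1.38, 1.24], [0.06, 2.45], [-1.56, 4.7], [0.09, 2.05], [-2.69, 2.69]. Speed limits (rad/s): [2.57, 2.57, 3.14, 3.14, 3.14, 3.14, 3.14].

INTERFACE

Orientations are given as a unit quaternion [w, x, y, z].
In Python, from station import ctrl gives the robot as it stands.
- The arm moves only by the tool move_arm, never from a script. Its arguments are lists of equal length, an entry for each row: "slide": the shift along the tool's x, y, z in mm, a list of three; "delta_rot": the turn, a rotation vector about the tool's x, y, z in degrees, a list of three. In form: {"slide": [[dx, dy, dz], ...], "delta_rot": [[rx, ry, rz], ...]}. A call has 1 to 8 rows; each row shifts and turns the commanded pose from where the row before left it, along the tool's axes as they then stand; what a row does not reach is not made up. A row lasts 1/10 s, in which the tool goes at most 50 mm and 8.59 degrees, less where a joint would pass 70% of its speed; a pose out of reach is approached as far as the arm can. A call with a gripper value outside its range is refused whole. "fingers" is the opening in per cent of the stroke, from 0 (shut) to 100 (fully open), set as the call begins (left out, the last holds). The fingers move at their own pace and stop on an object; the grip force is fixed at half the most. Time passes only in rows, so rows that do not move let the fingers close. It gives the time, the measured TCP pose, the force and the opening at its end, in the units of the state.
- ctrl.state(): the state, without advancing time (a new reading comes with each control period).
- ctrl.get_image(name): name is "side" or "top" or "wrist"; returns a dict with "color" (400x640x3 uint8, red, green, blue), "fovy" (degrees; the focal length in pixels is half the picture's height over the tangent of half this angle, whatever the lens; pixels are square), "cx", "cy" (the principal point, pixels), "dist" ([k1, k2, p1, p2, k3] as OpenCV has them; the pictures are not rectified), "eye" and "orientation" of the camera in the world. Camera axes: x right, y down, z forward; pixel columns grow to the right and rows downward; lengths in mm; the calibration is good to about 2 mm. A picture is of the moment at which its call begins. There is no depth.
- ctrl.close_job(): hands the job in, once; it reports no verdict.
The state is a dict: "time": time; "joints": joint angles; "qd": joint speeds; "tau": joint torques, N m; "eef_pos": TCP position; "tool_rot": TCP orientation; "ft_force": force on the tool from outside, world axes, zero at the start; "wrist_torque": the same for the moment, N m; "finger_gap": opening from 0.0 (shut) to 1.0 (fully open).
Only numpy, scipy, OpenCV 4.12 (cv2) and the standard library are available. Lean on these libraries where they do the work, as an engineer would, in place of code of your own. Each camera call takes 0.05 s, during which the arm holds its last target. There are 200 camera calls.

TASK

Push the sliding window (sash) of the small bench hood up from beneath its lip until the top of the lip is level with the pointer clamped on the left post. Then press the round mushroom button of the sash brake, in front of the right post, fully down. Only push with the fingers: do not grip the lip or anything else, and leave the bottle, vials and other loose things where they stand.

Things in the scene. Friction and masses are not known exactly. Their poses are not given: they have to be found in the camera images.
- hood: fixed bench hood: white back and roof, clear sides, two aluminium posts; 364 mm wide (y), 500 high. Origin on the worktop, midway between the posts in the sash's plane; x points into the hood (away from its open front), y to its left post, z up. Posts 40 x 34 mm at y = +-165 mm, front faces at x = -20 mm. The floor inside (x over -10 mm) is 24 mm above the worktop.
- sash (a joint): height of the sash in m, 0 at its lower stop, growing upwards, upper stop 0.21. The sash is counterweighted: it stays at any height where it is left and takes about 4 to 5 N up or down.
- lip_under (a point): middle of the lip's lower front edge (moves with the sash), 80 mm above the worktop at joint value 0. The lip is a level ledge along the sash's lower edge, 250 mm long (y), 14 mm thick; its underside runs from this edge 45 mm in the hood's +x. Below and before it the worktop is free, so fingers sloping forward and down reach under it.
- lip_top (a point): upper front corner of the lip at its left end, 14 mm above its underside (lower half grey plastic, upper half aluminium): this height is to be level with the pointer's tip
- pointer: fixed dark steel cone on a clamp block at the front of the left post; origin at the cone's tip, which points to the lip's left end and shows the height: 200 to 280 mm above the worktop, different in each run. The block is 38 mm wide (y), 26 high; its screw ends 17 mm in front of the tip.
- brake (a joint): travel of the brake button in m, 0 up, 0.012 fully down; it takes about 5 N, moves straight down and stays where it is left
- brake_top (a point): centre of the top of the black mushroom head, 76 mm across, 18 high, in front of the right post; 74 mm above the worktop when up. The post's front is 68 mm behind it.
- bottle: glass reagent bottle with blue screw cap, 66 mm across, 130 high, standing left of the hood; origin under its centre; a bystander
- black_cap_vial: small vial with black cap, 22 mm across, 46 high, standing in front of the left half of the sash; origin under its centre; a bystander
- white_cap_vial: small vial with white cap, 22 mm across, 46 high, inside the hood; origin under its centre; a bystander
- glass_beaker: beaker, 70x75 mm, 91 high, inside the hood; origin under its centre; a bystander
- holder: pale chip holder, 50x85x15 mm, inside the hood; origin under its centre; a bystander
- blue_tape: roll of tape lying flat, 76 mm across, 19 high, on the worktop to the right; origin under its centre; a bystander
- felt_marker: felt marker, 12x132x12 mm, lying on the worktop to the left; origin under its centre; a bystander

How it is judged (in metres and radians):
On the way, in this order (a step that is already met when the one before it is completed fails the run):
1. the top of the lip is within 10 mm of the pointer's height (z of lip_top in the frame of pointer between -0.01 and 0.01 m and velocity of joint sash between -0.01 and 0.01 m/s), for 0.2 s.
2. the brake button is pressed down (z of lip_top in the frame of pointer between -0.01 and 0.01 m and value of joint brake above 0.009 m), for 0.1 s.
At the end, for the whole second after the job is handed in: the sash rests with the top of its lip within 10 mm of the height of the pointer's tip, and the brake button stays at least 9 mm down (of 12) (all of step 2 and velocity of joint sash between -0.01 and 0.01 m/s); the robot touches nothing.
It fails at once if the lip is gripped (fingers press on its upper and lower halves at once) (contact force between the fingers and sash_c4 above 0.5 N and contact force between the fingers and sash_c5 above 0.5 N).
It fails at once if a bystander is displaced by more than 25 mm or lifted (distance of any of bottle, black_cap_vial, white_cap_vial, glass_beaker, holder, blue_tape, felt_marker from where it was at the start of the episode above 0.025 m).
It fails at once if a standing bystander is tipped (angle between any of bottle, black_cap_vial, white_cap_vial, glass_beaker's own z axis and vertical above 0.5 rad).
It also fails if it takes over 53 s, if anything falls off the work surface, if the arm or the gripper's body presses on something with over 40 N, if the wrist force passes 120 N, or if a joint passes its speed limit or range.

## Working session

There is one attempt and no reset: what is moved stays moved. The work goes in short steps, Python scripts to look and compute and a tool call to move; the robot and the scene stay as the last step left them, time stands still between calls to the robot, and variables do not carry over. Pictures are saved under pics/ and viewed, about 8 in all and at most 12, crops included, and the job is handed in when it is done.

Besides the shell and the picture viewer there is one more tool, called in YAML: its name, and indented under it one key for each argument. move_arm: Moves the arm, as the interface text tells. Its arguments: {"type":"object","properties":{"slide":{"type":"array"},"delta_rot":{"type":"array"},"fingers":{"type":"number"}},"required":["slide","delta_rot"]}

```bash
mkdir -p pics; ls; cat > h.py <<'E'
import numpy as np, cv2
from station import ctrl
from scipy.spatial.transform import Rotation as R
def q2R(q): return R.from_quat([q[1],q[2],q[3],q[0]]).as_matrix()
def cam(im):
    h=im["color"].shape[0]; f=h/2/np.tan(np.radians(im["fovy"])/2)
    return np.array([[f,0,im["cx"]],[0,f,im["cy"]],[0,0,1.]]),np.array(im["dist"],float),np.array(im["eye"],float),q2R(im["orientation"])
def ray(c,uv):
    K,d,e,Rm=c; p=cv2.undistortPoints(np.array([[uv]],float),K,d)[0,0]
    v=Rm@np.array([p[0],p[1],1]); return e,v/np.linalg.norm(v)
def onz(c,uv,z): e,v=ray(c,uv); return e+v*(z-e[2])/v[2]
def tri(rs):
    A=sum(np.eye(3)-np.outer(v,v) for e,v in rs); b=sum((np.eye(3)-np.outer(v,v))@e for e,v in rs)
    p=np.linalg.solve(A,b); return p,[np.linalg.norm((np.eye(3)-np.outer(v,v))@(p-e)) for e,v in rs]
def proj(c,P):
    K,d,e,Rm=c; P=np.atleast_2d(P); r,_=cv2.Rodrigues(Rm.T)
    return cv2.projectPoints(P.astype(float),r,-Rm.T@e,K,d)[0][:,0]
def save(im,n): cv2.imwrite("pics/"+n,im["color"][:,:,::-1])
E
python3 - <<'E'
from h import *
import pickle
s=ctrl.state(); print(s, ctrl.finger_overhang)
ims={}
for n in ("side","top"):
    im=ctrl.get_image(n); ims[n]=im; save(im,n+"0.png"); print(n,im["fovy"],im["eye"],im["orientation"])
pickle.dump(ims,open("ims0.pkl","wb"))
E
```

```text
pics
{'time': 0.0, 'joints': array([ 1.31209712,  0.32181454, -0.07006765,  1.45167999,  0.02261311,
        1.37081168, -0.05689345]), 'qd': array([-2.36036508e-04, -5.51076278e-04, -1.12156809e-03,  2.06377782e-03,
       -1.14690600e-03,  6.48549912e-05, -1.87693824e-04]), 'tau': array([-2.30594833e-04, -4.93579245e+01, -3.81963328e-01, -3.14332688e+01,
        1.30090857e-02,  1.15218112e-02, -3.98721568e-06]), 'eef_pos': array([ 174.92971508, -625.48689632,  247.2263388 ]), 'tool_rot': array([-9.44712786e-04,  9.90709921e-01,  1.35988694e-01, -1.89197256e-04]), 'ft_force': array([-0.80137536, -1.06613205, -0.26995351]), 'wrist_torque': array([ 0.044758  , -0.00045215, -0.0104998 ]), 'finger_gap': 1.0006892938593575} 17.0
side 53.30887568181442 [-231.44698895  228.7652974   835.85439224] [ 0.25424753 -0.53402078  0.72213043 -0.35875849]
top 44.820589995894856 [ 248.59520914 -133.06078703 1488.19661761] [-0.09767306  0.78955408 -0.60117501  0.07518601]
```

View pics/side0.png

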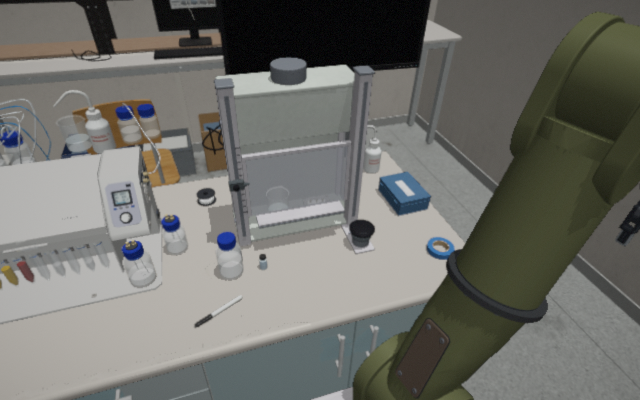

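View pics/top0.png

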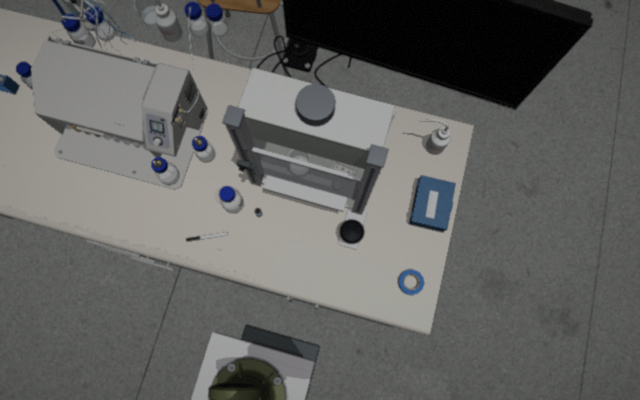

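The side view shows the hood centred at about (300,155), the pointer clamp at (237,186) on the left post, the white lip at about (300,214) and the brake button at (361,233). The top view shows the button at (351,231), the lip at about (305,193) and the black-cap vial at (258,212). Next I view enlarged crops.

```bash
python3 - <<'E'
from h import *
import pickle
ims=pickle.load(open("ims0.pkl","rb"))
a=ims["side"]["color"][160:270,220:390][:,:,::-1]; b=ims["top"]["color"][90:250,215:395][:,:,::-1]
cv2.imwrite("pics/sc.png",cv2.resize(a,None,fx=4.7,fy=4.7,interpolation=cv2.INTER_CUBIC))
cv2.imwrite("pics/tc.png",cv2.resize(b,None,fx=3.7,fy=3.7,interpolation=cv2.INTER_CUBIC))
for n in ims:
    c=cam(ims[n]); print(n,proj(c,[[0,0,0],[300,0,0],[0,-300,0],[400,0,0],[600,0,0],[400,-300,0]]).round().tolist())
E
```

```text
side [[390.0, 461.0], [335.0, 324.0], [526.0, 412.0], [322.0, 292.0], [302.0, 241.0], [425.0, 268.0]]
top [[248.0, 398.0], [277.0, 297.0], [348.0, 427.0], [287.0, 265.0], [304.0, 204.0], [382.0, 291.0]]
```

View pics/sc.png

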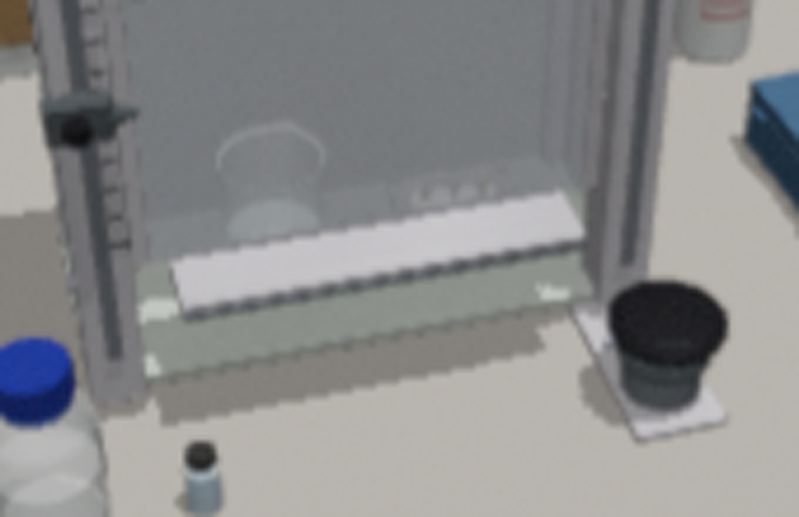

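View pics/tc.png

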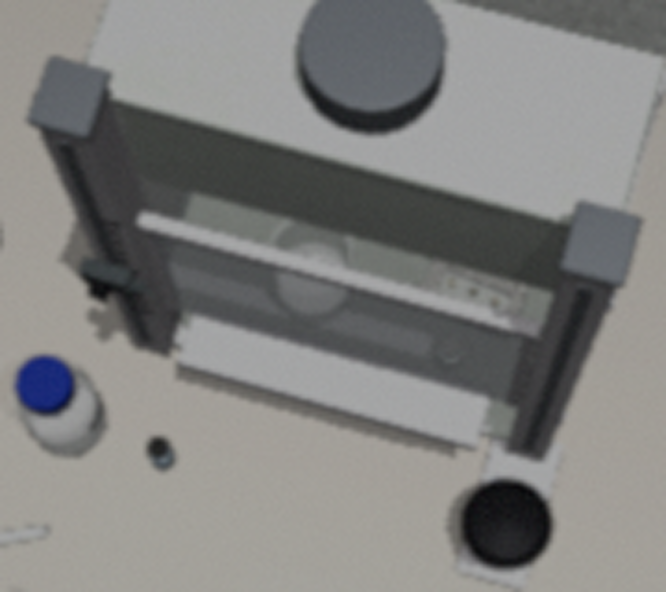

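```bash
python3 - <<'E'
from h import *
import pickle
ims=pickle.load(open("ims0.pkl","rb")); S=cam(ims["side"]);T=cam(ims["top"])
s=lambda x,y:ray(S,(220+x/4.7-.4,160+y/4.7-.4)); t=lambda x,y:ray(T,(215+x/3.7-.4,90+y/3.7-.4))
for n,a,b in [("lipL",(187,306),(178,366)),("lipR",(583,238),(473,446)),("lipbackL",(175,262),(188,318)),("tip",(135,113),(137,287)),
  ("brake",(668,315),(509,521)),("vialcap",(201,450),(158,446)),("bottlecap",(35,362),(45,382))]:
    p,e=tri([s(*a),t(*b)]); print(n,p.round(1),np.round(e,1))
for n,z,b in [("postLtopFL",500,(32,124)),("FR",500,(80,138)),("RpostFL",500,(562,270)),("RFR",500,(624,285)),("RBR",500,(638,220)),("LBL",500,(50,60)),("vial base",0,(165,466)),("Rpost foot",0,(545,456)),("Lpost foot FL",0,(132,345)),("brakeonz",74,(509,521)),("lipL@94",94,(178,366)),("lipR@94",94,(473,446)),("tape",0,(0,0))]:
    e,v=t(*b); print(n,(e+v*(z-e[2])/v[2]).round(1))
E
```

```text
lipL [586.8 122.1 107.1] [0.5 0.5]
lipR [ 587.2 -122.7  101. ] [0.3 0.3]
lipbackL [625.9 123.6 109.7] [1.6 1.6]
tip [602.8 141.1 239. ] [2.8 2.8]
brake [ 544.3 -165.6   63.3] [0.5 0.5]
vialcap [531.8 129.3  45. ] [0.3 0.3]
bottlecap [540.5 213.7 130. ] [0.7 0.7]
postLtopFL [610.3 176.6 500. ]
FR [609.4 146.3 500. ]
RpostFL [ 605.3 -148.8  500. ]
RFR [ 606.  -185.7  500. ]
RBR [ 647.1 -184.3  500. ]
LBL [652.6 179.1 500. ]
vial base [525.4 126.3   0. ]
Rpost foot [ 619.8 -183.     0. ]
Lpost foot FL [620.3 185.3   0. ]
brakeonz [ 541.8 -165.8   74. ]
lipL@94 [589.8 124.1  94. ]
lipR@94 [ 589.  -122.4   94. ]
tape [901.7 399.8   0. ]
```

move_arm:
  slide:
    - [28, -31, -2]
    - [28, -31, -2]
    - [28, -31, -2]
    - [28, -31, -2]
    - [28, -31, -2]
    - [28, -31, -2]
    - [28, -31, -2]
    - [28, -31, -2]
  delta_rot:
    - [0, 0, 0]
    - [0, 0, 0]
    - [0, 0, 0]
    - [0, 0, 0]
    - [0, 0, 0]
    - [0, 0, 0]
    - [0, 0, 0]
    - [0, 0, 0]
  fingers: 0

```text
time: 0.9
eef_pos: [324.3, -325.0, 264.1]
tool_rot: [-0.0, 0.991, 0.136, -0.0]
ft_force: [0.7, 0.4, -0.5]
finger_gap: -0.004
```

move_arm:
  slide:
    - [28, -31, -2]
    - [28, -31, -2]
    - [28, -31, -2]
    - [28, -31, -2]
    - [28, -31, -2]
    - [28, -31, -2]
    - [28, -31, -2]
    - [28, -31, -2]
  delta_rot:
    - [0, 0, 0]
    - [0, 0, 0]
    - [0, 0, 0]
    - [0, 0, 0]
    - [0, 0, 2]
    - [0, 0, 4]
    - [0, 0, 5]
    - [0, 0, 5]

```text
time: 1.7
eef_pos: [485.0, -32.9, 280.4]
tool_rot: [0.001, 1.0, -0.005, 0.0]
ft_force: [1.1, -0.0, 0.2]
finger_gap: -0.003
```

move_arm:
  slide:
    - [-5, 0, 0]
    - [-5, 0, 0]
    - [-5, 0, 0]
    - [-5, 0, 0]
    - [-5, 0, 0]
    - [0, 0, 0]
  delta_rot:
    - [0, 8, 0]
    - [0, 8, 0]
    - [0, 8, 0]
    - [0, 8, 0]
    - [0, 8, 0]
    - [0, 0, 0]

```text
time: 2.3
eef_pos: [511.7, -27.7, 201.4]
tool_rot: [-0.004, 0.964, -0.002, 0.267]
ft_force: [-1.3, -0.5, -0.3]
finger_gap: -0.002
```

```bash
python3 - <<'E'
from h import *
import pickle
s=ctrl.state(); print(s["eef_pos"].round(1),s["tool_rot"].round(3),s["joints"].round(2),s["time"])
im=ctrl.get_image("wrist"); save(im,"w1.png"); pickle.dump(im,open("w1.pkl","wb")); print(im["eye"],cam(im)[3].round(2),im["fovy"])
print(proj(cam(im),[[603,141,239],[589,124,94],[541,-166,74]]))
E
```

```text
[511.7 -27.7 201.4] [-0.004  0.964 -0.002  0.267] [ 0.45 -0.3  -0.38  2.26 -0.25  0.63 -1.35] 2.3
[506.60306949 -27.82205561 344.48306578] [[-0.   -0.97  0.26]
 [-1.    0.    0.01]
 [-0.01 -0.26 -0.97]] 71.19953277582195
[[-29.83908761  62.65015337]
 [163.99034453 183.61211382]
 [466.05636111 235.54992078]]
```

View pics/w1.png

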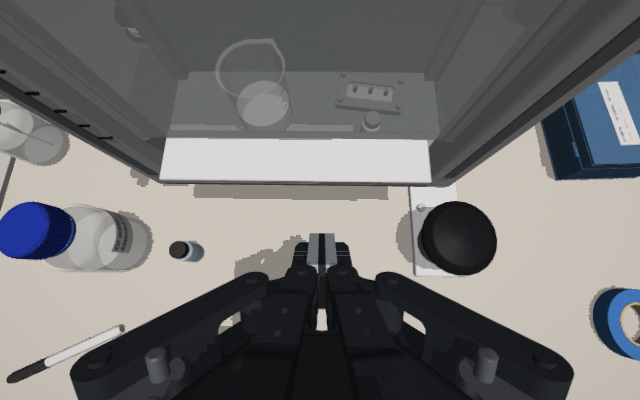

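The wrist view shows the lip's front edge running from (160,181) to (433,185), the button head at about (458,237) and the shut fingertips at (322,245). Nothing stands between the fingers and the lip. The tilt stopped at 31° because joint 2 hit its limit, so I go lower and then tilt.

move_arm:
  slide:
    - [-18, 0, 29]
    - [-18, 0, 29]
    - [-18, 0, 29]
    - [-18, 0, 29]
    - [0, 0, 0]
  delta_rot:
    - [0, 0, 0]
    - [0, 0, 0]
    - [0, 0, 0]
    - [0, 0, 0]
    - [0, 0, 0]

```text
time: 2.85
eef_pos: [516.0, -27.8, 70.5]
tool_rot: [-0.004, 0.963, -0.003, 0.27]
ft_force: [-1.2, 0.9, 0.1]
finger_gap: -0.003
```

```bash
python3 - <<'E'
from h import *
s=ctrl.state(); print(s["eef_pos"].round(1),s["tool_rot"].round(3),s["joints"].round(2),s["time"],s["ft_force"])
E
```

```text
[516.  -27.8  70.5] [-0.004  0.963 -0.003  0.27 ] [ 0.48 -0.06 -0.46  2.39 -0.16  0.27 -1.42] 2.85 [-1.17136688  0.90036928  0.08054452]
```

move_arm:
  slide:
    - [13, 0, 11]
    - [13, 0, 11]
    - [13, 0, 11]
    - [12, 0, 10]
    - [0, 0, 0]
  delta_rot:
    - [0, 0, 0]
    - [0, 0, 0]
    - [0, 0, 0]
    - [0, 0, 0]
    - [0, 0, 0]

```text
time: 3.35
eef_pos: [587.4, -29.0, 67.2]
tool_rot: [-0.002, 0.961, -0.003, 0.276]
ft_force: [-0.4, 0.1, 0.7]
finger_gap: -0.002
```

```bash
python3 - <<'E'
from h import *
import pickle
s=ctrl.state(); print(s["eef_pos"].round(1),s["tool_rot"].round(3),s["joints"].round(2),s["time"],s["ft_force"])
im=ctrl.get_image("side"); a=im["color"][130:270,200:390][:,:,::-1]; pickle.dump(im,open("s2.pkl","wb"))
cv2.imwrite("pics/s2.png",cv2.resize(a,None,fx=4,fy=4,interpolation=cv2.INTER_CUBIC))
E
```

```text
[587.4 -29.   67.2] [-0.002  0.961 -0.003  0.276] [ 0.46  0.1  -0.46  2.25  0.15  0.25 -1.7 ] 3.35 [-0.42472561  0.05949313  0.7074801 ]
```

View pics/s2.png

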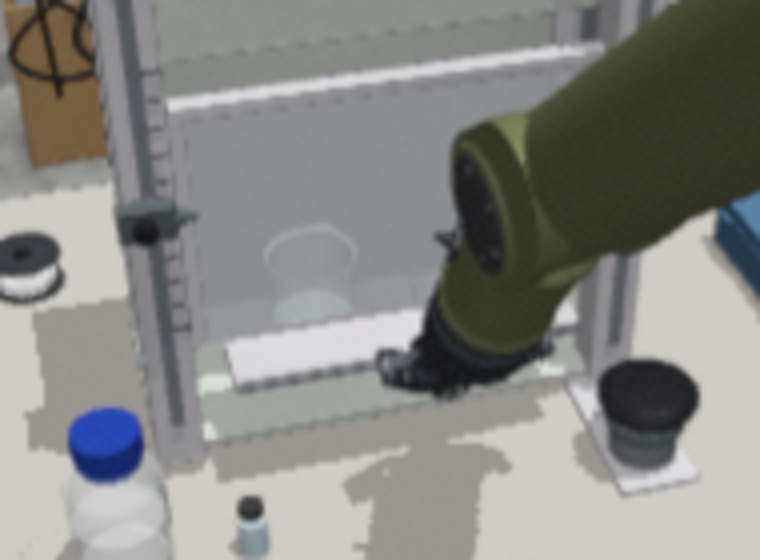

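The side view shows the gripper below the lip at about crop (460,370), with the lip's left end at crop (238,385) and the pointer tip at crop (197,214) both clear. I tilt a little more and push up.

move_arm:
  slide:
    - [0, 0, 0]
    - [0, 0, 0]
    - [0, 0, 0]
  delta_rot:
    - [0, 4, 0]
    - [0, 4, 0]
    - [0, 0, 0]

```text
time: 3.7
eef_pos: [580.3, -33.5, 60.4]
tool_rot: [0.005, 0.951, -0.003, 0.309]
ft_force: [0.5, 0.2, 1.1]
finger_gap: 0.0
```

```bash
python3 - <<'E'
from h import *
s=ctrl.state(); print(s["eef_pos"].round(1),s["tool_rot"].round(3),s["joints"].round(2),s["time"],s["ft_force"]); print((q2R(s["tool_rot"]).T@[0,0,10]).round(2))
E
```

```text
[580.3 -33.5  60.4] [ 0.005  0.951 -0.003  0.309] [ 0.56  0.1  -0.56  2.31  0.42  0.13 -1.96] 3.7 [0.47619975 0.22896951 1.11098694]
[ 5.87  0.07 -8.09]
```

move_arm:
  slide:
    - [4, 0, 3]
    - [5.9, 0, -8.1]
    - [5.9, 0, -8.1]
    - [5.9, 0, -8.1]
    - [5.9, 0, -8.1]
    - [0, 0, 0]
  delta_rot:
    - [0, 0, 0]
    - [0, 0, 0]
    - [0, 0, 0]
    - [0, 0, 0]
    - [0, 0, 0]
    - [0, 0, 0]

```text
time: 4.3
eef_pos: [584.9, -32.3, 99.7]
tool_rot: [0.003, 0.952, -0.004, 0.307]
ft_force: [-3.7, 1.1, -0.3]
finger_gap: 0.001
```

```bash
python3 - <<'E'
from h import *
s=ctrl.state(); print(s["eef_pos"].round(1),s["tool_rot"].round(3),s["joints"].round(2),s["time"],s["ft_force"]); print((q2R(s["tool_rot"]).T@[0,0,10]).round(2))
E
```

```text
[584.9 -32.3  99.7] [ 0.003  0.952 -0.004  0.307] [ 0.75  0.03 -0.74  2.27  0.08  0.22 -1.63] 4.3 [-3.70707393  1.09732991 -0.25565842]
[ 5.85  0.03 -8.11]
```

move_arm:
  slide:
    - [5.9, 0, -8.1]
    - [5.9, 0, -8.1]
    - [5.9, 0, -8.1]
    - [5.9, 0, -8.1]
    - [5.9, 0, -8.1]
    - [5.9, 0, -8.1]
    - [5.9, 0, -8.1]
    - [0, 0, 0]
  delta_rot:
    - [0, 0, 0]
    - [0, 0, 0]
    - [0, 0, 0]
    - [0, 0, 0]
    - [0, 0, 0]
    - [0, 0, 0]
    - [0, 0, 0]
    - [0, 0, 0]

```text
time: 5.1
eef_pos: [584.2, -32.1, 169.3]
tool_rot: [0.003, 0.952, -0.004, 0.307]
ft_force: [-8.1, -2.1, -0.4]
finger_gap: -0.003
```

```bash
python3 - <<'E'
from h import *
import pickle
s=ctrl.state(); print(s["eef_pos"].round(1),s["tool_rot"].round(3),s["joints"].round(2),s["time"],s["ft_force"]); print((q2R(s["tool_rot"]).T@[0,0,10]).round(2))
im=ctrl.get_image("side"); a=im["color"][130:230,210:360][:,:,::-1]; pickle.dump(im,open("s3.pkl","wb"))
cv2.imwrite("pics/s3.png",cv2.resize(a,None,fx=5,fy=5,interpolation=cv2.INTER_CUBIC))
im=ctrl.get_image("wrist"); save(im,"w3.png"); pickle.dump(im,open("w3.pkl","wb")); print(im["eye"],proj(cam(im),[[600,141,239],[589,124.5,200]]))
E
```

```text
[584.2 -32.1 169.3] [ 0.003  0.952 -0.004  0.307] [ 0.76 -0.12 -0.71  2.21 -0.23  0.41 -1.37] 5.1 [-8.07159857 -2.10457626 -0.38965747]
[ 5.84  0.03 -8.12]
[567.40255425 -30.45652959 311.32004766] [[-229.08239422  182.74455444]
 [ -52.5550593   242.83134303]]
```

View pics/s3.png

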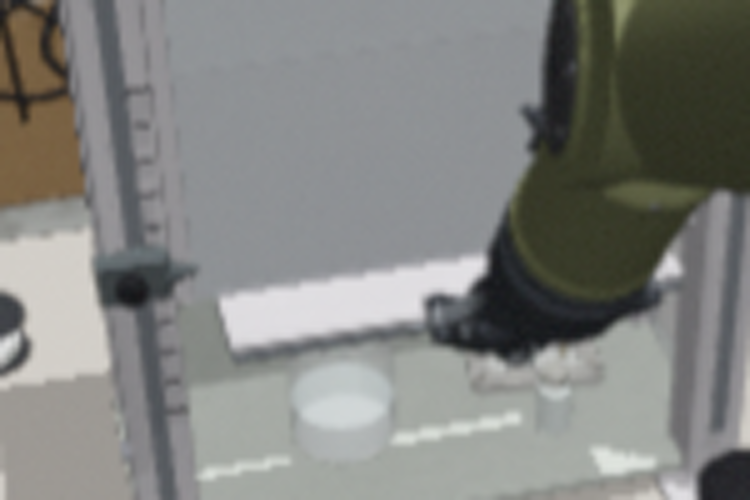

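```bash
python3 - <<'E'
from h import *
import pickle
S=cam(pickle.load(open("s3.pkl","rb"))); i0=pickle.load(open("ims0.pkl","rb"))
from scipy.optimize import brentq
def zat(uv,x): e,v=ray(S,uv); p=e+v*(x-e[0])/v[0]; return p.round(1)
print("lip now",zat((256.2,199.6),588), "lip start",zat((259.6,225.0),588))
for x in (590,595,600,605): print(x,zat((248.8,183.6),x))
E
```

```text
lip now [588.  124.4 194. ] lip start [588.  121.9 105.2]
590 [590.  138.6 246.7]
595 [595.  138.1 243.1]
600 [600.  137.5 239.5]
605 [605.  137.  235.9]
```

move_arm:
  slide:
    - [5.9, 0, -8.1]
    - [5.9, 0, -8.1]
    - [5.9, 0, -8.1]
    - [2.9, 0, -4.1]
    - [0, 0, 0]
  delta_rot:
    - [0, 0, 0]
    - [0, 0, 0]
    - [0, 0, 0]
    - [0, 0, 0]
    - [0, 0, 0]

```text
time: 5.7
eef_pos: [584.0, -31.7, 204.2]
tool_rot: [0.003, 0.952, -0.003, 0.306]
ft_force: [-11.6, -1.3, -0.1]
finger_gap: 0.001
```

move_arm:
  slide:
    - [-6, 0, 8]
    - [-16, 0, -12]
    - [-16, 0, -12]
    - [6, -30, -8]
    - [12, -30, -16]
    - [12, -30, -16]
    - [12, 0, -16]
    - [0, 0, 0]
  delta_rot:
    - [0, 0, 0]
    - [0, 0, 0]
    - [0, 0, 0]
    - [0, 0, 0]
    - [0, 0, 0]
    - [0, 0, 0]
    - [0, 0, 0]
    - [0, 0, 0]

```text
time: 6.5
eef_pos: [550.2, 62.8, 266.9]
tool_rot: [-0.0, 0.95, 0.001, 0.313]
ft_force: [-0.2, 0.5, -0.8]
finger_gap: -0.001
```

```bash
python3 - <<'E'
from h import *
import pickle
s=ctrl.state(); print(s["eef_pos"].round(1),s["tool_rot"].round(3),s["joints"].round(2),s["time"],s["ft_force"])
im=ctrl.get_image("wrist"); save(im,"w4.png"); pickle.dump(im,open("w4.pkl","wb")); print(im["eye"],proj(cam(im),[[600,138,240],[588,124.5,230]]))
E
```

```text
[550.2  62.8 266.9] [-0.     0.95   0.001  0.313] [ 0.13 -0.3  -0.32  2.17  0.05  0.64 -1.8 ] 6.5 [-0.23976191  0.52491887 -0.79182536]
[531.38392912  63.74571431 408.87875775] [[208.08969086 190.34223828]
 [231.14213955 212.48392361]]
```

View pics/w4.png

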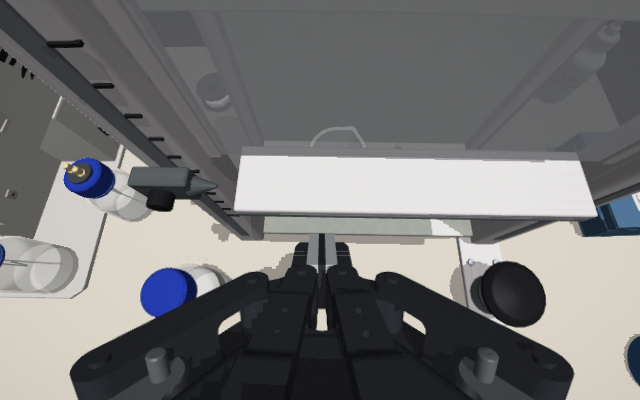

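The wrist view shows the pointer tip at (217,186), the lip's top front-left corner at (236,210) and the button head at about (516,292). I take a second view 50 mm to the right for triangulation.

move_arm:
  slide:
    - [0, 25, 0]
    - [0, 25, 0]
    - [0, 0, 0]
  delta_rot:
    - [0, 0, 0]
    - [0, 0, 0]
    - [0, 0, 0]

```text
time: 6.85
eef_pos: [549.5, 3.3, 260.0]
tool_rot: [0.003, 0.951, -0.006, 0.308]
ft_force: [-0.4, -0.8, 0.0]
finger_gap: -0.002
```

```bash
python3 - <<'E'
from h import *
import pickle
s=ctrl.state(); print(s["eef_pos"].round(1),s["tool_rot"].round(3),s["joints"].round(2),s["time"],s["ft_force"])
im=ctrl.get_image("wrist"); save(im,"w5.png"); pickle.dump(im,open("w5.pkl","wb")); print(im["eye"])
w4=pickle.load(open("w4.pkl","rb"))
a=w4["color"][130:230,120:260]; b=im["color"][130:230,40:200]
f=lambda x:cv2.resize(x,None,fx=5,fy=5,interpolation=cv2.INTER_CUBIC)[:,:,::-1]
a,b=f(a)[:,:400+300],f(b)
out=np.zeros((1000//2*2,800,3),np.uint8); out=np.vstack([np.pad(a,((0,0),(0,100),(0,0))),b]); out=cv2.resize(out,None,fx=.6,fy=.6,interpolation=cv2.INTER_AREA); print(out.shape); cv2.imwrite("pics/c5.png",out)
E
```

```text
[549.5   3.3 260. ] [ 0.003  0.951 -0.006  0.308] [ 0.08 -0.3  -0.15  2.18  0.02  0.63 -1.67] 6.85 [-0.44559344 -0.75748841  0.02005827]
[532.22135911   4.90109201 402.09135258]
(600, 480, 3)
```

View pics/c5.png

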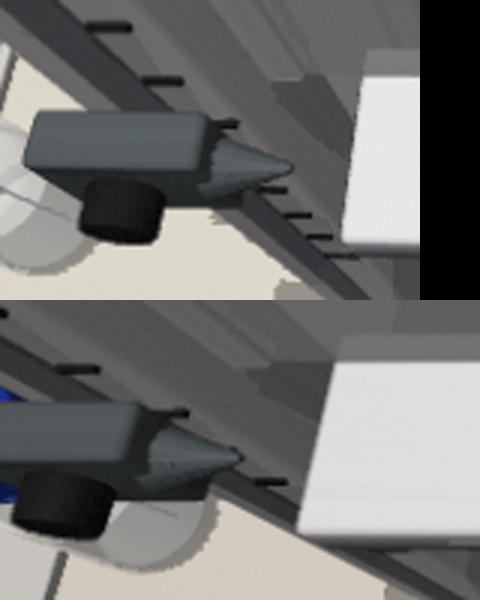

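```bash
python3 - <<'E'
from h import *
import pickle
A=cam(pickle.load(open("w4.pkl","rb")));B=cam(pickle.load(open("w5.pkl","rb")));S=cam(pickle.load(open("s3.pkl","rb")))
o=.33
tip=[ray(A,(217.7-o,186-o)),ray(B,(120.7-o,182.7-o))]; lip=[ray(A,(234-o,210.7-o)),ray(B,(139.3-o,207.7-o))]
for n,r in(("tip",tip),("lip",lip)): p,e=tri(r);print(n,p.round(1),np.round(e,2))
p,e=tri(tip+[ray(S,(248.8,183.6))]);print("tip3",p.round(1),np.round(e,2))
print("brake@74 from w4",onz(A,(516,292),74).round(1), "w5 rays lip at y=124.5", )
T=cam(pickle.load(open("ims0.pkl","rb"))["top"]); print(tri([ray(A,(514,290)),ray(T,(352.2,230.4))]))
E
```

```text
tip [604.6 133.5 237.1] [0.03 0.03]
lip [590.  123.4 228.8] [0.13 0.13]
tip3 [606.3 135.9 234.1] [1.1  0.31 1.19]
brake@74 from w4 [ 541.5 -160.2   74. ] w5 rays lip at y=124.5
(array([ 544.20041466, -166.09228483,   62.33375307]), [np.float64(0.060114539273174825), np.float64(0.06011453927313556)])
```

move_arm:
  slide:
    - [-10, 9, 14]
    - [-10, 9, 14]
    - [-10, 9, 14]
    - [-10, 9, 14]
    - [0, 0, 0]
  delta_rot:
    - [0, 0, 0]
    - [0, 0, 0]
    - [0, 0, 0]
    - [0, 0, 0]
    - [0, 0, 0]

```text
time: 7.4
eef_pos: [547.8, -30.6, 188.4]
tool_rot: [0.003, 0.952, -0.005, 0.306]
ft_force: [-1.0, -0.2, -1.1]
finger_gap: 0.001
```

move_arm:
  slide:
    - [10, 0, 7]
    - [10, 0, 7]
    - [10, 0, 6]
    - [0, 0, 0]
  delta_rot:
    - [0, 0, 0]
    - [0, 0, 0]
    - [0, 0, 0]
    - [0, 0, 0]

```text
time: 7.8
eef_pos: [588.3, -28.7, 194.6]
tool_rot: [0.003, 0.951, -0.003, 0.309]
ft_force: [0.3, -0.2, 0.3]
finger_gap: 0.002
```

move_arm:
  slide:
    - [1.8, 0, -2.4]
    - [1.8, 0, -2.4]
    - [1.8, 0, -2.4]
    - [1.8, 0, -2.4]
    - [0, 0, 0]
    - [0, 0, 0]
    - [0, 0, 0]
  delta_rot:
    - [0, 0, 0]
    - [0, 0, 0]
    - [0, 0, 0]
    - [0, 0, 0]
    - [0, 0, 0]
    - [0, 0, 0]
    - [0, 0, 0]

```text
time: 8.5
eef_pos: [584.7, -29.1, 203.9]
tool_rot: [0.003, 0.952, -0.003, 0.306]
ft_force: [-5.9, -0.1, -0.5]
finger_gap: 0.0
```

```bash
python3 - <<'E'
from h import *
import pickle
s=ctrl.state(); print(s["eef_pos"].round(1),s["tool_rot"].round(3),s["time"],s["ft_force"])
S=cam(pickle.load(open("s3.pkl","rb")))
im=ctrl.get_image("side"); pickle.dump(im,open("s6.pkl","wb"))
a=im["color"][150:220,225:345][:,:,::-1]; b=pickle.load(open("s3.pkl","rb"))["color"][150:220,225:345][:,:,::-1]
cv2.imwrite("pics/s6.png",cv2.resize(a,None,fx=6,fy=6,interpolation=cv2.INTER_CUBIC))
print(proj(S,[[588,124.5,z] for z in (229,237,245)]))
E
```

```text
[584.7 -29.1 203.9] [ 0.003  0.952 -0.003  0.306] 8.5 [-5.93932277 -0.09048732 -0.46238295]
[[255.10564384 188.77460871]
 [254.85547502 186.23427373]
 [254.60268713 183.66896741]]
```

View pics/s6.png

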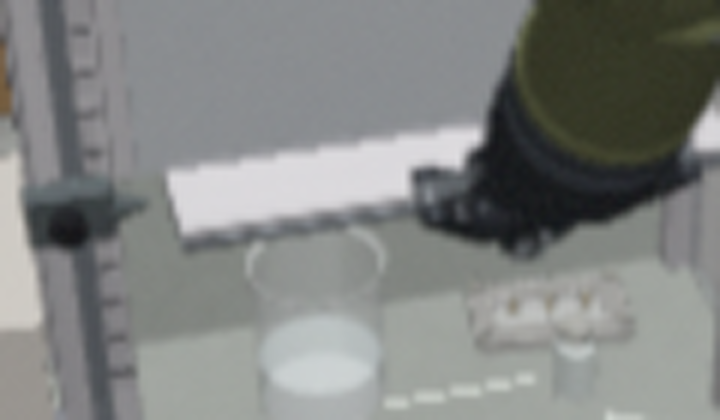

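The lip corner is at crop (182,236), which is z ≈ 229. The arm flexed back in x, so the lip barely moved. I push about 8 mm more.

move_arm:
  slide:
    - [1.8, 0, -2.4]
    - [1.8, 0, -2.4]
    - [1.8, 0, -2.4]
    - [0, 0, 0]
    - [0, 0, 0]
    - [0, 0, 0]
  delta_rot:
    - [0, 0, 0]
    - [0, 0, 0]
    - [0, 0, 0]
    - [0, 0, 0]
    - [0, 0, 0]
    - [0, 0, 0]

```text
time: 9.15
eef_pos: [584.8, -29.2, 212.9]
tool_rot: [0.003, 0.952, -0.003, 0.306]
ft_force: [-9.0, 0.4, -2.4]
finger_gap: -0.001
```

move_arm:
  slide:
    - [-4, 0, 5]
    - [-6, 0, 8]
    - [-15, 0, -10]
    - [-15, 0, -10]
    - [10, -10, -15]
    - [12, -10, -17]
    - [12, -10, -17]
    - [0, 0, 0]
  delta_rot:
    - [0, 0, 0]
    - [0, 0, 0]
    - [0, 0, 0]
    - [0, 0, 0]
    - [0, 0, 0]
    - [0, 0, 0]
    - [0, 0, 0]
    - [0, 0, 0]

```text
time: 9.95
eef_pos: [551.9, 2.9, 260.9]
tool_rot: [0.003, 0.95, -0.002, 0.313]
ft_force: [0.2, -0.3, 0.1]
finger_gap: -0.002
```

```bash
python3 - <<'E'
from h import *
import pickle
s=ctrl.state(); print(s["eef_pos"].round(1),s["tool_rot"].round(3),s["time"],s["ft_force"])
im=ctrl.get_image("wrist"); pickle.dump(im,open("w7.pkl","wb")); c=cam(im)
print(proj(c,[[604.6,133.5,237.1],[590,123.4,228.8],[590,123.4,237.1],[590,123.4,246],[542,-164,74]]).round(1).tolist())
u,v=proj(c,[[604.6,133.5,237.1]])[0].astype(int); u0=max(u-60,0); v0=max(v-50,0); print(u0,v0)
a=im["color"][v0:v0+120,u0:u0+160][:,:,::-1]
cv2.imwrite("pics/w7.png",cv2.resize(a,None,fx=5,fy=5,interpolation=cv2.INTER_CUBIC))
# brake: dark blob
g=im["color"].max(2); m=(g<45).astype(np.uint8); n,l,st,ce=cv2.connectedComponentsWithStats(m)
for i in range(1,n):
    if 800<st[i,4]<20000: print(st[i],ce[i].round(1))
E
```

```text
[551.9   2.9 260.9] [ 0.003  0.95  -0.002  0.313] 9.95 [ 0.19847898 -0.31150135  0.12999423]
[[121.2, 185.3], [139.3, 210.6], [131.4, 206.6], [122.1, 201.8], [469.7, 291.9]]
61 135
[  30  168  102   44 1266] [ 72.  193.7]
```

View pics/w7.png

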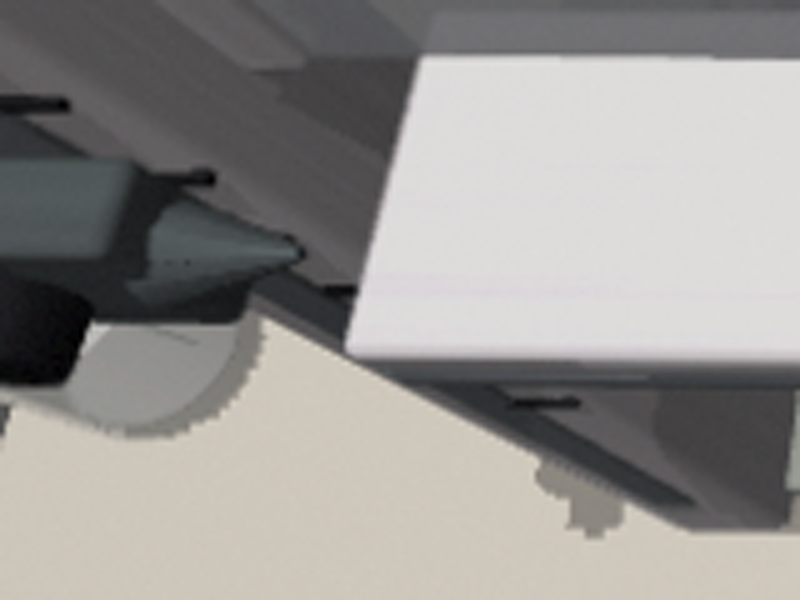

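The tip is at crop (302,253) and the lip corner at crop (347,355). That puts the lip top at z ≈ 238.5 against 237.1 for the pointer, so they are level within about 2 mm. Next I move to the button.

move_arm:
  slide:
    - [-14, 33, 14]
    - [-14, 33, 14]
    - [-14, 33, 14]
    - [-14, 34, 14]
    - [-14, 34, 14]
    - [0, 0, 0]
    - [0, 0, 0]
    - [0, 0, 0]
  delta_rot:
    - [0, 0, 0]
    - [0, 0, 0]
    - [0, 0, 0]
    - [0, 0, 0]
    - [0, 0, 0]
    - [0, -8, 0]
    - [0, -8, 0]
    - [0, 0, 0]

```text
time: 10.8
eef_pos: [535.2, -167.0, 159.8]
tool_rot: [0.004, 0.985, -0.003, 0.173]
ft_force: [1.1, 0.6, -0.1]
finger_gap: 0.005
```

```bash
python3 - <<'E'
from h import *
import pickle
s=ctrl.state(); Rm=q2R(s["tool_rot"]); p=s["eef_pos"]; print(p.round(1),Rm.round(3).tolist(),s["joints"].round(2),s["time"],s["ft_force"])
print("corner",(p+Rm@[-11,0,17]).round(1))
im=ctrl.get_image("wrist"); c=cam(im); print(proj(c,[[542,-164,74],p+Rm@[0,0,17]]).round()); save(im,"w8.png")
E
```

```text
[ 535.2 -167.   159.8] [[0.94, -0.008, 0.342], [-0.005, -1.0, -0.008], [0.342, 0.006, -0.94]] [ 0.05 -0.03  0.26  2.07 -0.13  0.76 -1.18] 10.8 [ 1.11688275  0.60050166 -0.05563226]
corner [ 530.6 -167.1  140.1]
[[318. 237.]
 [323. 248.]]
```

View pics/w8.png

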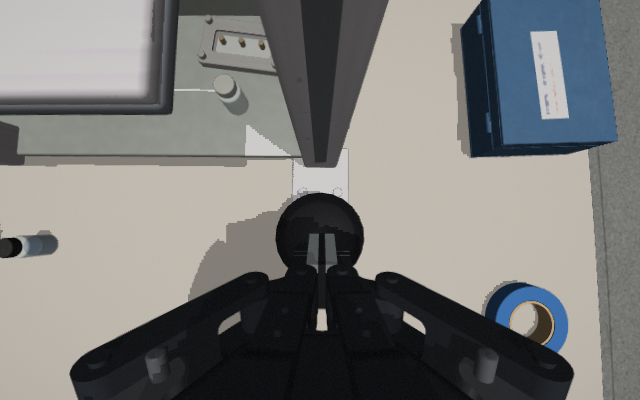

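The button head is centred at (320,236), straight under the fingertips. Going down.

move_arm:
  slide:
    - [-3, 0, 15]
    - [-3, 0, 15]
    - [-3, 0, 15]
    - [-2, 0, 10]
    - [0, 0, 0]
  delta_rot:
    - [0, 0, 0]
    - [0, 0, 0]
    - [0, 0, 0]
    - [0, 0, 0]
    - [0, 0, 0]

```text
time: 11.35
eef_pos: [538.1, -165.9, 101.0]
tool_rot: [0.002, 0.985, -0.004, 0.171]
ft_force: [-0.3, -0.0, -0.2]
finger_gap: 0.002
```

move_arm:
  slide:
    - [-2, 0, 5]
    - [-1.5, 0, 4]
    - [-1.5, 0, 4]
    - [0, 0, 0]
    - [0, 0, 0]
  delta_rot:
    - [0, 0, 0]
    - [0, 0, 0]
    - [0, 0, 0]
    - [0, 0, 0]
    - [0, 0, 0]

```text
time: 11.85
eef_pos: [539.9, -166.3, 89.5]
tool_rot: [0.003, 0.985, -0.004, 0.173]
ft_force: [-0.4, 0.0, 0.4]
finger_gap: -0.002
```

move_arm:
  slide:
    - [-1.5, 0, 4]
    - [0, 0, 0]
    - [0, 0, 0]
  delta_rot:
    - [0, 0, 0]
    - [0, 0, 0]
    - [0, 0, 0]

```text
time: 12.15
eef_pos: [540.1, -166.4, 85.2]
tool_rot: [0.003, 0.985, -0.004, 0.173]
ft_force: [1.5, -0.1, 2.4]
finger_gap: 0.001
```

move_arm:
  slide:
    - [-1.5, 0, 4]
    - [0, 0, 0]
    - [0, 0, 0]
  delta_rot:
    - [0, 0, 0]
    - [0, 0, 0]
    - [0, 0, 0]

```text
time: 12.45
eef_pos: [540.1, -166.4, 80.9]
tool_rot: [0.003, 0.985, -0.004, 0.173]
ft_force: [0.8, -1.6, 0.9]
finger_gap: -0.002
```

move_arm:
  slide:
    - [-1, 0, 3]
    - [0, 0, 0]
    - [0, 0, 0]
  delta_rot:
    - [0, 0, 0]
    - [0, 0, 0]
    - [0, 0, 0]

```text
time: 12.75
eef_pos: [540.4, -166.5, 79.7]
tool_rot: [0.002, 0.985, -0.004, 0.173]
ft_force: [-8.8, 2.5, 17.9]
finger_gap: -0.002
```

move_arm:
  slide:
    - [-1, 0, 3]
    - [0, 0, 0]
    - [0, 0, 0]
  delta_rot:
    - [0, 0, 0]
    - [0, 0, 0]
    - [0, 0, 0]

```text
time: 13.05
eef_pos: [540.6, -166.6, 78.8]
tool_rot: [0.002, 0.985, -0.004, 0.174]
ft_force: [-21.7, 4.2, 38.3]
finger_gap: -0.002
```

The button is at its stop: travel ended at TCP z ≈ 79.7 and the force rose to 38 N. Retreating.

move_arm:
  slide:
    - [3, 0, -9]
    - [5, 0, -14]
    - [7, 0, -19]
    - [7, 0, -19]
    - [-10, 0, -30]
    - [-10, 0, -30]
    - [0, 0, 0]
    - [0, 0, 0]
  delta_rot:
    - [0, 0, 0]
    - [0, 0, 0]
    - [0, 0, 0]
    - [0, 0, 0]
    - [0, 0, 0]
    - [0, 0, 0]
    - [0, 0, 0]
    - [0, 0, 0]

```text
time: 13.85
eef_pos: [500.5, -165.5, 188.8]
tool_rot: [0.002, 0.985, -0.004, 0.173]
ft_force: [0.2, 0.6, -0.5]
finger_gap: -0.005
```

```bash
python3 - <<'E'
from h import *
import pickle
s=ctrl.state(); print(s["eef_pos"].round(1),s["time"],s["ft_force"].round(1))
im=ctrl.get_image("side"); old=pickle.load(open("s6.pkl","rb")); i0=pickle.load(open("ims0.pkl","rb"))["side"]
def rows(im,u): # bottom-most bright lip row in column u (front top edge)
    col=im["color"][165:215,u].mean(1); r=np.where(col>180)[0]; return (165+r.min(),165+r.max()) if len(r) else None
for u in (262,266,270,275): print(u,"s6",rows(old,u),"now",rows(im,u))
def blob(im):
    g=im["color"][205:265,335:390].max(2); m=(g<40); y,x=np.where(m); return x.min()+335,x.max()+335,y.min()+205,y.max()+205,m.sum()
print("brake before",blob(i0),"now",blob(im))
print("12mm =",np.diff(proj(cam(im),[[542,-164,74],[542,-164,62]]),axis=0))
E
```

```text
[ 500.5 -165.5  188.8] 13.85 [ 0.2  0.6 -0.5]
262 s6 (np.int64(177), np.int64(187)) now (np.int64(174), np.int64(184))
266 s6 (np.int64(176), np.int64(186)) now (np.int64(173), np.int64(183))
270 s6 (np.int64(176), np.int64(213)) now (np.int64(173), np.int64(213))
275 s6 (np.int64(175), np.int64(214)) now (np.int64(172), np.int64(214))
brake before (np.int64(350), np.int64(373), np.int64(221), np.int64(237), np.int64(298)) now (np.int64(350), np.int64(372), np.int64(224), np.int64(240), np.int64(159))
12mm = [[-0.3545698   3.10596051]]
```

```bash
python3 -c "
from station import ctrl
print(ctrl.close_job())"
```

```text
the job is handed in; nothing more can be done
None
```

I pushed the sash up from under its lip with the shut fingers until it was level with the pointer, then pressed the brake button to its stop. The arm then backed clear, and I handed the job in about 14 s into the 53 s limit.

- **Lip height:** the wrist view after the last push put the lip top at about 238.5 mm and the pointer tip at 237.1 mm. The last side view, taken after the button press, agreed: the lip stood 3 pixels (about 9 mm) above its earlier 229 mm. Adding the side camera to the tip triangulation gave 234 mm instead, so the lip may be up to 4–5 mm high, still inside the 10 mm limit.
- **Brake:** the button met its stop with the force rising to 38 N. In the side view its head sits 3 pixels lower, which matches the full 12 mm.
- **Robot clear:** the last force reading was under 1 N, with the fingers well away from everything.
- **Bystanders:** nothing was touched as far as I could see, but I did not measure their positions again at the end.
- **Corrections on the way:** joint 2's limit held the tool tilt to about 36° instead of the planned 40°. The second push under the lip first only flexed the arm, so I pushed a further 9 mm.
- **Measurement that disagreed:** triangulating the button's top gave about 63 mm where the text says 74 mm, so I relied on the contact force there.

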